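# Walk the heavy flower trough round to the fence

## Robot

A 7-joint arm with a two-finger parallel gripper is mounted at the origin on the work surface. World frame = base frame: x ahead of the robot, y to its left, z up, the work surface at z = 0. Lengths are in m, angles in rad, forces in N, time in s.
With the tool pointing down it reaches from about 0.35 to 0.9 m from the base axis. Payload 8.1 kg.
Tool frame: the origin (TCP) lies at the very end of the fingers, on their centre line; the grasp point (between the pads) lies 19 mm behind it; z points along the fingers, x is the direction in which the jaws open and shut, and the axes are right-handed (so a half turn about z gives the same grasp; the last joint's range is limited). The gripper opens to 92 mm and grips with 3 to 60 N. Pads are 19 mm wide; open, the fingers measure 130 mm over their backs; the gripper's body (75 mm by 190 mm) begins 47 mm behind the grasp point.
Start: joints at [1.231, 0.434, 0.025, 1.573, -0.012, 1.134, -0.075], TCP at [0.147, -0.608, 0.227] pointing down, gripper open.
Joint ranges: [-2.62, 2.62], [-0.44, 2.09], [-1.27, 1.32], [0.08, 2.57], [-1.32, 4.46], [0.12, 2], [-2.74, 2.74]. Speed limits (rad/s): [2.22, 2.22, 3.01, 3.01, 3.14, 3.14, 3.14].

## Interface

Orientations are given as a rotation vector (axis times angle).
In Python, from cell import status, viewer, arm gives the robot as it stands.
- The arm moves only by the tool jog_arm, never from a script. Its argument "commands" is text: rows parted by semicolons, each of 7 numbers parted by spaces: the closure, from -1 (fully open) to 1 (shut), then the shift along the world's x, y, z normalised to -1 to 1, where 1 is 0.3 m, then the turn, a rotation vector about the world's x, y, z normalised to -1 to 1, where 1 is 2 pi rad. In form: jaw dx dy dz wx wy wz; .... A call has exactly 5 rows; each row shifts and turns the commanded pose from where the row before left it; what a row does not reach is not made up. A row lasts 1/10 s, in which the tool goes at most 50 mm and 8.59 degrees, less where a joint would pass 70% of its speed; a pose out of reach is approached as far as the arm can. A call with a number of a shift or a turn outside -1 to 1 is refused whole. A call with a gripper value outside its range is refused whole. The fingers move at their own pace and stop on an object; "force" is the grip in N (left out, the last holds). Time passes only in rows, so rows that do not move let the fingers close, or fill a call up. It gives the time, the measured TCP pose, the force and the opening at its end, in the units of the state.
- status.observe(): the state, without advancing time (a new reading comes with each control period).
- viewer.get_image(name): name is "scene" or "top"; returns a dict with "pixels" (384x512x3 uint8, red, green, blue), "z_map" (384x512 float32, m along the optical axis (not along the pixel's ray), 0 where there is no reading), "camera_matrix" (3x3 intrinsics, pixels), "R" (3x3) and "t" (3): a world point X has camera coordinates R X + t. Camera axes: x right, y down, z forward; pixel columns grow to the right and rows downward; lengths in m; the calibration is good to about 2 mm. A picture is of the moment at which its call begins.
- arm.sign_off(): hands the job in, once; it reports no verdict.
The state is a dict: "clock": time; "joints": joint angles; "dq": joint speeds; "joint_efforts": joint torques, N m; "position": TCP position; "ee_rot": TCP orientation; "force": force on the tool from outside, world axes, zero at the start; "ft_torque": the same for the moment, N m; "width": opening from 0.0 (shut) to 1.0 (fully open).
Only numpy, scipy, OpenCV 4.12 (cv2) and the standard library are available. Lean on these libraries where they do the work, as an engineer would, in place of code of your own. Each camera call takes 0.05 s, during which the arm holds its last target. There are 200 camera calls.

## Task

Push the heavy concrete flower trough round on the table with the fingertips, first one corner and then another as needed, until it is square to the wooden fence, and only then bring it up so that one whole long side stands flat against the fence, not sticking out past either end of it. Do not lift or tip the trough, push it gently, never let it touch the fence while it is still askew, and leave everything else where it stands.

Things in the scene. Friction and masses are not known exactly. Their poses are not given: they have to be found in the camera images.
- block: loose grey concrete flower trough, a block 170 mm long (own x), 95 wide (own y), 50 high, 1 kg, full of foam; small white blossoms rise 11 mm above its rim. Origin: centre of its underside, z up. Either long side may end at the fence. Pushed square to a long side 20 mm from an end, it turns about a point some 50 mm from its centre towards the other end; pushed 30 mm off its middle, some 100 mm.
- fence: fixed wooden batten screwed to the table on the robot's left, 300 mm long (its own x), 22 mm thick, 42 mm high. Origin on the table, in the middle of the foot of its front face; its own y points out of its back, so the front face is the plane y = 0 of its frame, looking to -y, where the block stands (the block's near side is at least 45 mm from it at the start).
- tape: bystander: cardboard tape roll lying flat, 64 mm across, 24 mm high, behind the fence towards the robot. Origin at the middle of its underside.
- jar: bystander: small glass jar with a metal lid, 48 mm across, 65 mm high, near the robot's end of the fence. Origin at the middle of its underside.
- spool: bystander: wooden spool, 52 mm across, 40 mm high, behind the fence. Origin at the middle of its underside.
- carton: bystander: cream open carton with green dots, 80 x 120 x 50 mm, behind the fence. Origin at the middle of its underside.
- bottle: bystander: white plastic bottle, 60 mm across, 140 mm high, at the far right of the work area. Origin at the middle of its underside.
- snips: bystander: pair of black-handled snips lying flat, about 150 mm long, 18 mm high, right of the block. Origin at the middle of its underside.
- cup: bystander: white cup, 64 mm across, 70 mm high, right of the block, nearer the robot than the snips. Origin at the middle of its underside.

How it is judged:
On the way, in this order (a step that is already met when the one before it is completed fails the run):
1. the trough is turned square to the fence (within 11 degrees) before it stands against it (angle between the x axis of block and the x axis of fence, either way round below 0.2 rad and y of block in the frame of fence below -0.0515 m), for 0.05 s.
2. a long side stands flat against the fence (angle between the x axis of block and the x axis of fence, either way round below 0.05 rad and y of block in the frame of fence above -0.0515 m), for 0.1 s.
At the end, for the whole second after the job is handed in: The trough stands at rest on the table, its long axis within 0.05 rad (2.9 degrees) of the fence's, the middle of its long side within 4 mm of the fence's front face, and its middle within 68 mm of the fence's middle along the fence (all of step 2 and y of block in the frame of fence below -0.045 m and x of block in the frame of fence between -0.068 and 0.068 m and height (world z) of block below 0.004 m and angle between block's own z axis and vertical below 0.04 rad and linear speed of block below 0.01 m/s); the robot touches nothing.
It fails at once if the trough is lifted or tipped (more than 10 mm or 0.12 rad) (height (world z) of block above 0.01 m or angle between block's own z axis and vertical above 0.12 rad).
It fails at once if the trough touches the fence while more than 0.2 rad (11 degrees) askew (contact force between block and fence above 0.3 N and angle between the x axis of block and the x axis of fence, either way round above 0.2 rad).
It fails at once if the trough is knocked along (faster than 0.35 m/s) (linear speed of block above 0.35 m/s).
It fails at once if any bystander is moved more than 20 mm (the tape roll, jar, spool, carton, bottle, snips or cup) (distance of any of tape, jar, spool, carton, bottle, snips, cup from where it was at the start of the episode above 0.02 m).
It also fails if it takes over 67 s, if anything falls off the work surface, if the arm or the gripper's body presses on something with over 40 N, if the wrist force passes 120 N, or if a joint passes its speed limit or range.

## Working session

There is one attempt and no reset: what is moved stays moved. The work goes in short steps, Python scripts to look and compute and a tool call to move; the robot and the scene stay as the last step left them, time stands still between calls to the robot, and variables do not carry over. Pictures are saved under pics/ and viewed, about 8 in all and at most 12, crops included, and the job is handed in when it is done.

Besides the shell and the picture viewer there is one more tool, called after "Call:" as a command line: name --argument value ..., lists and objects as JSON in quotes. jog_arm: Moves the arm, as the interface text tells. Scaled input: -1 to 1 covers 0.3 m each way for a shift and 2 pi rad each way for a turn. Its arguments: {"type":"object","properties":{"commands":{"type":"string"},"force":{"type":"number"}},"required":["commands"]}

```bash
mkdir -p pics
cat > h.py <<'E'
import numpy as np, cv2
from cell import status, viewer, arm
def snap(name,fn=None):
    d=viewer.get_image(name)
    if fn: cv2.imwrite('pics/'+fn,cv2.cvtColor(d['pixels'],cv2.COLOR_RGB2BGR))
    return d
def pts(d):
    z=d['z_map']; K=d['camera_matrix']; v,u=np.indices(z.shape)
    P=np.stack([(u-K[0,2])/K[0,0]*z,(v-K[1,2])/K[1,1]*z,z],-1)
    return (P-d['t'])@d['R']
E
python3 - <<'E'
from h import *
for n in ('top','scene'):
    d=snap(n,n+'0.png'); P=pts(d); np.savez(n+'0.npz',P=P,**d)
    print(n,-d['R'].T@d['t'])
s=status.observe();print(s)
a=cv2.imread('pics/top0.png');b=cv2.imread('pics/scene0.png')
cv2.imwrite('pics/both0.png',cv2.resize(np.vstack([a,b]),(None or 400,600)))
E
```

```text
top [0.42872324 0.07904735 0.7366694 ]
scene [0.91460562 0.49918514 0.70027544]
{'clock': 0.1, 'joints': array([ 1.23142499,  0.4351624 ,  0.02497675,  1.57399908, -0.01160368,
        1.13404466, -0.0750902 ]), 'dq': array([ 0.00025443, -0.00118411, -0.00064207, -0.00434125, -0.00080049,
       -0.00033142, -0.00144579]), 'joint_efforts': array([ 3.09648523e-03, -6.69117808e+01,  9.88111049e-01, -3.15147150e+01,
       -6.04673987e-02,  3.74612049e-02,  1.23597356e-04]), 'position': array([ 0.14643901, -0.60711541,  0.22602058]), 'ee_rot': array([-2.46757311e+00,  1.94310226e+00,  1.93189810e-03]), 'force': array([-0.01949919, -0.10715533, -0.37382044]), 'ft_torque': array([ 0.01387733,  0.00489728, -0.00651721]), 'width': 0.9985392888745452}
```

View pics/top0.png

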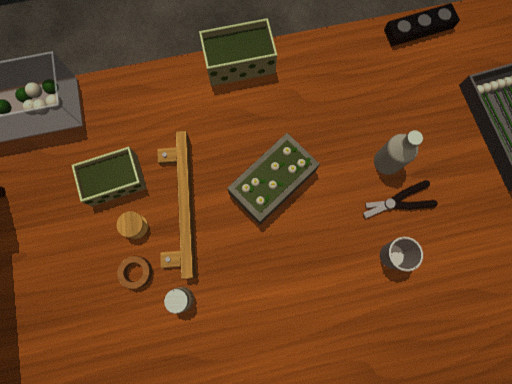

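View pics/scene0.png

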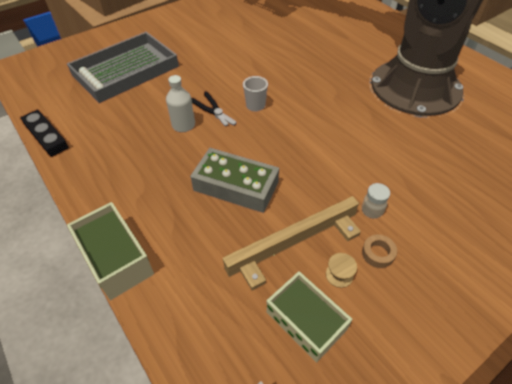

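The top view shows the block at about (274,178) px, the fence running from (182,132) to (187,277), the jar at (178,300), the bottle at (395,155), the snips at (400,200) and the cup at (403,254). The scene view shows the same layout.

```bash
cat >> h.py <<'E'
def rect(xy):
    (c,s,a)=cv2.minAreaRect(xy.astype(np.float32)*1000); B=cv2.boxPoints((c,s,a))
    e=[B[1]-B[0],B[2]-B[1]]; e=max(e,key=np.linalg.norm); th=np.arctan2(e[1],e[0])
    th=(th+np.pi/2)%np.pi-np.pi/2
    return np.array(c)/1000,sorted(s),th,B/1000
def comp(m,uv):
    n,l,st,_=cv2.connectedComponentsWithStats(m.astype(np.uint8),connectivity=4)
    return l==l[uv[1],uv[0]]
def block(d,P,near=None):
    # upper rim points in a window
    m=(P[...,2]>.040)&(P[...,2]<.056)
    if near is not None: m&=np.hypot(P[...,0]-near[0],P[...,1]-near[1])<.115
    return m
E
python3 - <<'E'
from h import *
for n in ('top','scene'):
    z=np.load(n+'0.npz'); P=z['P']; d=z
    tab=P[(abs(P[...,2])<.02)]; print(n,'table z',np.median(tab[:,2]))
    for nm,uv,lo,hi in (('block',(274,178),.038,.056),('fence',(184,205),.034,.046)):
        m=(P[...,2]>lo)&(P[...,2]<hi)
        if n=='top': c=P[uv[1],uv[0],:2]; 
        if n=='top' : cen=globals().setdefault('cen',{}); cen[nm]=c
        m&=np.hypot(*(P[...,:2]-cen[nm]).transpose(2,0,1))<(.13 if nm=='block' else .17)
        if nm=='fence': m&=abs(P[...,1]-cen[nm][1])<.04
        nn,l,st,_=cv2.connectedComponentsWithStats(m.astype(np.uint8)); k=1+np.argmax(st[1:,4]); mm=l==k
        c,s,th,B=rect(P[mm][:,:2]); print(n,nm,mm.sum(),c,s,np.degrees(th),'z',np.median(P[mm][:,2]));print(B.round(4).tolist())
P=np.load('top0.npz')['P']
for nm,uv in dict(jar=(178,300),tape=(134,258),bottle=(414,138),bot2=(390,160),snips=(390,203),snipL=(366,212),snipR=(436,205),cup=(405,241),cart=(107,177)).items(): print(nm,P[uv[1],uv[0]].round(3))
E
```

```text
top table z -0.00013194033888055555
top block 3680 [ 0.61096497 -0.00207552] [95.34827423095703, 170.4072265625] -58.21573 z 0.050507304806596987
[[0.525600016117096, 0.04520000144839287], [0.6152999997138977, -0.09960000216960907], [0.696399986743927, -0.049400001764297485], [0.6065999865531921, 0.09549999982118607]]
top fence 1695 [0.59976685 0.18399303] [22.886333465576172, 299.909912109375] -7.5243134 z 0.041563727811594946
[[0.4496000111103058, 0.1923000067472458], [0.7469000220298767, 0.15299999713897705], [0.7498999834060669, 0.17569999396800995], [0.45260000228881836, 0.2150000035762787]]
scene table z 0.00029250051818116856
scene block 2676 [6.10334351e-01 1.69906616e-04] [98.03790283203125, 170.16448974609375] -58.08176 z 0.0507049727032173
[[0.5236999988555908, 0.04650000110268593], [0.6136999726295471, -0.09799999743700027], [0.6969000101089478, -0.04610000178217888], [0.6069999933242798, 0.09830000251531601]]
scene fence 1729 [0.59852625 0.18636206] [24.145824432373047, 301.0755920410156] -7.4815087 z 0.04196955612373989
[[0.44769999384880066, 0.1940000057220459], [0.7462000250816345, 0.15479999780654907], [0.7494000196456909, 0.17870000004768372], [0.45080000162124634, 0.21789999306201935]]
jar [0.414 0.222 0.065]
tape [0.511 0.302 0.023]
bottle [ 0.6   -0.25   0.141]
bot2 [ 0.586 -0.229  0.072]
snips [ 0.51  -0.227  0.019]
snipL [ 0.503 -0.176  0.011]
snipR [0.429 0.079 0.737]
cup [ 0.429 -0.22   0.051]
cart [0.683 0.329 0.036]
```

Call:
jog_arm --commands "1 .094 .112 0 0 0 .0034;1 .094 .112 0 0 0 .0034;1 .094 .112 0 0 0 .0034;1 .094 .112 0 0 0 .0034;1 .094 .112 0 0 0 .0034" --force 15

```text
clock: 0.6
position: [0.2883, -0.4379, 0.2265]
ee_rot: [-2.569, 1.808, 0.001]
force: [0.9, 0.2, -0.7]
width: 0.617
```

Call:
jog_arm --commands "1 .094 .112 0 0 0 .0034;1 .094 .112 0 0 0 .0034;1 .094 .112 0 0 0 .0034;1 .094 .112 0 0 0 .0034;1 .094 .112 0 0 0 .0034"

```text
clock: 1.1
position: [0.4293, -0.27, 0.2266]
ee_rot: [2.662, -1.668, -0.0]
force: [1.7, -0.6, -0.4]
width: 0.18
```

Call:
jog_arm --commands "1 .094 .112 0 0 0 .0034;1 .094 .112 0 0 0 .0034;1 .094 .112 0 0 0 .0034;1 .094 .112 0 0 0 .0034;1 .094 .112 0 0 0 .0034"

```text
clock: 1.6
position: [0.5703, -0.1022, 0.2264]
ee_rot: [2.747, -1.524, -0.001]
force: [0.8, -1.3, 0.4]
width: 0.007
```

Call:
jog_arm --commands "1 0 0 0 0 0 0;1 0 0 0 0 0 0;1 0 0 0 0 0 0;1 0 0 0 0 0 0;1 0 0 0 0 0 0"

```text
clock: 2.1
position: [0.569, -0.1049, 0.2268]
ee_rot: [2.745, -1.527, 0.0]
force: [0.7, 0.1, -0.4]
width: 0.012
```

Call:
jog_arm --commands "1 0 0 -.138 0 0 0;1 0 0 -.138 0 0 0;1 0 0 -.138 0 0 0;1 0 0 -.138 0 0 0;1 0 0 -.138 0 0 0"

```text
clock: 2.6
position: [0.5694, -0.1045, 0.0186]
ee_rot: [-2.745, 1.527, -0.001]
force: [0.6, -0.4, -0.5]
width: 0.003
```

Run:
```python
from h import *
d=snap('scene','s1.png');e=snap('top','t1.png');print(status.observe()['position'])
```

```text
[ 0.56532107 -0.10402749  0.01515887]
```

View pics/t1.png

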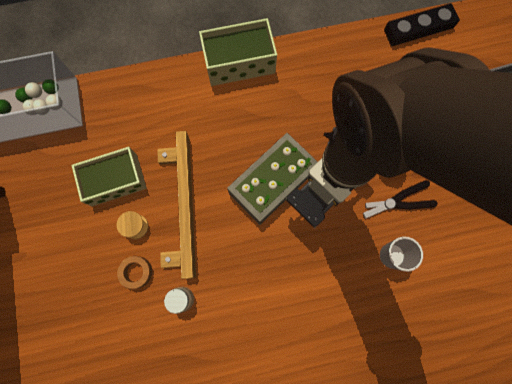

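The top view shows the gripper beside the block's lower-right long side at about (320,190) px. The forearm hides the bottle, so I check the other camera.

View pics/s1.png

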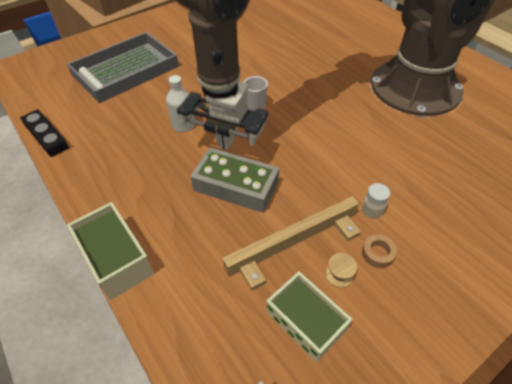

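The scene view shows the bottle (180,105) and cup (257,92) clear of the gripper, which is behind the block at (225,140). Next I close most of the gap and work out the arc.

Call:
jog_arm --commands "1 .017 .0106 0 0 0 0;1 .017 .0106 0 0 0 0;1 .017 .0106 0 0 0 0;1 .017 .0106 0 0 0 0;1 .017 .0106 0 0 0 0"

```text
clock: 3.2
position: [0.596, -0.0876, 0.0208]
ee_rot: [-2.747, 1.525, -0.002]
force: [-4.8, -5.8, 4.0]
width: 0.007
```

Run:
```python
from h import *
C=np.array([.6107,-.001]);a=np.radians(-58.15);u=np.array([np.cos(a),np.sin(a)]);n=np.array([-u[1],u[0]])
T=status.observe()['position'];print(T,(T[:2]-C)@u,(T[:2]-C)@n)
p=C-.05*u; r=C+.065*u-.057*n-p
rot=lambda t:np.array([[np.cos(t),-np.sin(t)],[np.sin(t),np.cos(t)]])
for k in range(17):
    t=np.radians(3*k); s=rot(t+np.radians(3))@r-rot(t)@r; print(3*k,(p+rot(t)@r).round(4),(s/.3).round(4))
```

```text
[ 0.59602723 -0.08758953  0.02083476] 0.06580918134134874 -0.05815658187683669
0 [ 0.5966 -0.0863] [0.0222 0.0027]
3 [ 0.6033 -0.0855] [0.0221 0.0039]
6 [ 0.6099 -0.0843] [0.0218 0.005 ]
9 [ 0.6164 -0.0828] [0.0215 0.0062]
12 [ 0.6229 -0.0809] [0.0212 0.0073]
15 [ 0.6292 -0.0788] [0.0208 0.0084]
18 [ 0.6355 -0.0762] [0.0203 0.0095]
21 [ 0.6416 -0.0734] [0.0198 0.0105]
24 [ 0.6475 -0.0703] [0.0192 0.0115]
27 [ 0.6532 -0.0668] [0.0186 0.0125]
30 [ 0.6588 -0.063 ] [0.0179 0.0135]
33 [ 0.6642 -0.059 ] [0.0172 0.0144]
36 [ 0.6693 -0.0547] [0.0164 0.0153]
39 [ 0.6743 -0.0501] [0.0156 0.0161]
42 [ 0.6789 -0.0453] [0.0147 0.0169]
45 [ 0.6833 -0.0402] [0.0138 0.0176]
48 [ 0.6875 -0.0349] [0.0129 0.0183]
```

Call:
jog_arm --commands "1 .0222 .0027 0 0 0 .0083;1 .0221 .0039 0 0 0 .0083;1 .0218 .005 0 0 0 .0083;1 .0215 .0062 0 0 0 .0083;1 .0212 .0073 0 0 0 .0083"

```text
clock: 3.7
position: [0.6274, -0.0815, 0.02]
ee_rot: [2.92, -1.153, -0.001]
force: [-3.7, -4.4, 3.0]
width: 0.003
```

```bash
cat >> h.py <<'E'
FO=np.array([.5976,.1735]); FA=np.radians(-7.5); fx=np.array([np.cos(FA),np.sin(FA)]); fy=np.array([-fx[1],fx[0]])
def where(fn=None):
    """block pose from the green inside of the trough + rim height, top and scene"""
    for n in ('top','scene'):
        d=snap(n,fn and n[0]+fn); P=pts(d); h=cv2.cvtColor(d['pixels'],cv2.COLOR_RGB2HSV)
        rel=P[...,:2]-FO; X=rel@fx; Y=rel@fy
        m=(abs(X)<.25)&(Y>-.32)&(Y<-.001)&(P[...,2]>.044)&(P[...,2]<.0535)
        k,l,st,_=cv2.connectedComponentsWithStats(m.astype(np.uint8))
        mm=l==1+np.argmax(st[1:,4])
        c,s,th,B=rect(P[mm][:,:2]); r=c-FO
        print(n,'C',c.round(4),'size',np.round(s,1),'deg',round(np.degrees(th),2),'fence x,y',(r@fx).round(4),(r@fy).round(4),'rel deg',round(np.degrees(th-FA),2))
    s=status.observe(); print(round(s['clock'],2),s['position'].round(4),s['force'].round(1))
E
python3 -c "
from h import *
where('2.png')"
```

```text
top C [0.6205 0.0055] size [ 95.3 170.7] deg -43.17 fence x,y 0.0447 -0.1636 rel deg -35.67
scene C [0.6189 0.0059] size [104.2 170.4] deg -42.52 fence x,y 0.043 -0.1633 rel deg -35.02
3.8 [ 0.6284 -0.0807  0.02  ] [-0.1 -1.3 -0. ]
```

Call:
jog_arm --commands "1 .0208 .0084 0 0 0 .0083;1 .0203 .0095 0 0 0 .0083;1 .0198 .0105 0 0 0 .0083;1 .0192 .0115 0 0 0 .0083;1 .0186 .0125 0 0 0 .0083"

```text
clock: 4.3
position: [0.657, -0.0655, 0.0198]
ee_rot: [3.045, -0.766, -0.001]
force: [-2.1, -3.9, 0.9]
width: 0.004
```

Call:
jog_arm --commands "1 .0179 .0135 0 0 0 .0083;1 .0172 .0144 0 0 0 .0083;1 .0164 .0153 0 0 0 .0083;1 .0156 .0161 0 0 0 .0083;1 .0147 .0169 0 0 0 .0083"

```text
clock: 4.8
position: [0.6818, -0.0427, 0.0198]
ee_rot: [3.119, -0.363, -0.0]
force: [-1.0, -3.6, 1.2]
width: 0.007
```

```bash
python3 -c "
from h import *
where('3.png')"
```

```text
top C [0.6327 0.0292] size [ 93.9 170.7] deg -13.13 fence x,y 0.0537 -0.1384 rel deg -5.63
scene C [0.6324 0.0313] size [100.4 171.4] deg -14.01 fence x,y 0.053 -0.1365 rel deg -6.51
4.9 [ 0.6824 -0.0414  0.0199] [ 0.4 -0.9 -0.1]
```

Call:
jog_arm --commands "1 .0138 .0176 0 0 0 .0083;1 .0129 .0183 0 0 0 .0083;1 0 0 0 0 0 0;1 -.01 -.066 0 0 0 0;1 -.007 -.05 0 0 0 0"

```text
clock: 5.4
position: [0.6844, -0.0659, 0.0198]
ee_rot: [-3.135, 0.203, 0.0]
force: [0.4, -0.9, -0.5]
width: 0.006
```

```bash
python3 -c "
from h import *
where('4.png')
P=status.observe();print(P['ee_rot'],((P['position'][:2]-FO)@fx),((P['position'][:2]-FO)@fy))"
```

```text
top C [0.6332 0.0346] size [ 95.1 170.6] deg -6.7 fence x,y 0.0535 -0.1331 rel deg 0.8
scene C [0.6329 0.0376] size [ 96.9 170.4] deg -6.52 fence x,y 0.0528 -0.1302 rel deg 0.98
5.5 [ 0.6842 -0.0695  0.0195] [-0.2 -0.6  0. ]
[ 3.13255438e+00 -2.08194746e-01 -8.15267387e-04] 0.11755043696867394 -0.22963180619566
```

Call:
jog_arm --commands "1 .099 -.013 0 0 0 0;1 .099 -.013 0 0 0 0;1 .0143 .108 0 0 0 0;1 .0143 .108 0 0 0 0;1 .0143 .108 0 0 0 0"

```text
clock: 6.0
position: [0.7571, 0.0257, 0.0196]
ee_rot: [-3.134, 0.202, 0.0]
force: [-0.7, 0.4, -0.3]
width: 0.004
```

Call:
jog_arm --commands "1 -.02 .0026 0 0 0 0;1 -.02 .0026 0 0 0 0;1 -.02 .0026 0 0 0 0;1 -.02 .0026 0 0 0 0;1 -.02 .0026 0 0 0 0"

```text
clock: 6.5
position: [0.7276, 0.026, 0.02]
ee_rot: [3.135, -0.203, 0.003]
force: [4.5, 0.1, -3.1]
width: 0.008
```

```bash
python3 -c "
from h import *
where('5.png')
P=status.observe();print(P['ee_rot'],((P['position'][:2]-FO)@fx),((P['position'][:2]-FO)@fy))"
```

```text
top C [0.6252 0.0357] size [ 95.  169.8] deg -6.75 fence x,y 0.0453 -0.133 rel deg 0.75
scene C [0.6419 0.0371] size [ 95.9 206.5] deg -6.15 fence x,y 0.0617 -0.1295 rel deg 1.35
6.6 [0.7266 0.0266 0.02  ] [ 0.8 -0.  -1.1]
[ 3.13448049e+00 -2.01326895e-01  1.11186277e-04] 0.14703530755172226 -0.1288506445980301
```

Call:
jog_arm --commands "1 -.024 .003 0 0 0 0;1 -.024 .003 0 0 0 0;1 -.024 .003 0 0 0 0;1 -.024 .003 0 0 0 0;1 -.024 .003 0 0 0 0"

```text
clock: 7.1
position: [0.6918, 0.0318, 0.0201]
ee_rot: [-3.135, 0.201, -0.003]
force: [5.4, -0.9, -1.4]
width: 0.005
```

Call:
jog_arm --commands "1 0 0 0 0 0 0;1 .06 -.008 0 0 0 0;1 .06 -.008 0 0 0 0;1 -.02 -.15 0 0 0 0;1 -.02 -.15 0 0 0 0"

```text
clock: 7.6
position: [0.7151, -0.0612, 0.0195]
ee_rot: [-3.134, 0.194, 0.001]
force: [-0.3, -1.8, -0.0]
width: 0.007
```

```bash
python3 -c "
from h import *
where('6.png')
P=status.observe();print(P['ee_rot'],((P['position'][:2]-FO)@fx),((P['position'][:2]-FO)@fy))"
```

```text
top C [0.5882 0.0414] size [ 95.  170.7] deg -6.75 fence x,y 0.008 -0.1322 rel deg 0.75
scene C [0.5882 0.0435] size [ 97.3 170.3] deg -6.74 fence x,y 0.0076 -0.1301 rel deg 0.76
7.7 [ 0.7137 -0.0737  0.0187] [-0.3 -1.   0.3]
[ 3.12725497 -0.2143075  -0.00376168] 0.14733646584215193 -0.22989444661835673
```

Call:
jog_arm --commands "-1 -.115 .0152 0 0 0 0;-1 -.115 .0152 0 0 0 0;-1 -.115 .0152 0 0 0 0;-1 -.115 .0152 0 0 0 0;-1 0 0 0 0 0 0"

```text
clock: 8.2
position: [0.5714, -0.0438, 0.0193]
ee_rot: [3.134, -0.197, -0.01]
force: [-0.3, -0.9, 0.3]
width: 0.389
```

Call:
jog_arm --commands "-1 0 0 0 0 0 0;-1 0 0 0 0 0 0;-1 0 0 0 0 0 0;-1 0 0 0 0 0 0;-1 0 0 0 0 0 0"

```text
clock: 8.7
position: [0.5774, -0.0443, 0.0196]
ee_rot: [-3.135, 0.2, -0.0]
force: [-0.6, 0.2, 0.1]
width: 0.825
```

```bash
python3 -c "
from h import *
where('7.png')
P=status.observe();print(P['ee_rot'],P['width'],((P['position'][:2]-FO)@fx),((P['position'][:2]-FO)@fy))"
```

```text
top C [0.5883 0.0413] size [ 95.1 170.6] deg -6.7 fence x,y 0.008 -0.1322 rel deg 0.8
scene C [0.588  0.0436] size [ 96.8 170.7] deg -6.6 fence x,y 0.0074 -0.1301 rel deg 0.9
8.8 [ 0.5772 -0.0443  0.0196] [ 0.1 -0.3 -0.1]
[-3.13515193e+00  1.99639356e-01  1.84615456e-04] 0.9105081432727781 0.008205136138674744 -0.2186197419112198
```

View pics/t7.png

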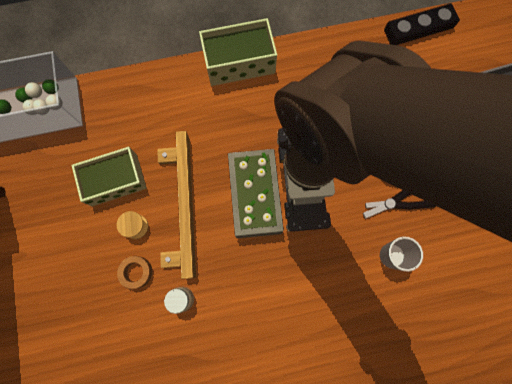

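The top view shows the trough square to the fence at (255,193) px, with the opened gripper behind its right long side. Now the straight two-finger push.

Call:
jog_arm --commands "-1 .0035 .0264 0 0 0 0;-1 .0035 .0264 0 0 0 0;-1 .0035 .0264 0 0 0 0;-1 .0035 .0264 0 0 0 0;-1 .0035 .0264 0 0 0 0"

```text
clock: 9.3
position: [0.5822, -0.0063, 0.0198]
ee_rot: [3.132, -0.201, -0.001]
force: [-0.2, -8.8, 3.2]
width: 1.0
```

Call:
jog_arm --commands "-1 .0035 .0264 0 0 0 0;-1 .0035 .0264 0 0 0 0;-1 .0035 .0264 0 0 0 0;-1 .0035 .0264 0 0 0 0;-1 .0035 .0264 0 0 0 0"

```text
clock: 9.8
position: [0.5874, 0.0329, 0.0198]
ee_rot: [3.132, -0.202, -0.001]
force: [-1.2, -8.2, 4.5]
width: 1.0
```

```bash
python3 -c "
from h import *
where('8.png')
P=status.observe();print(P['ee_rot'],P['width'],((P['position'][:2]-FO)@fx),((P['position'][:2]-FO)@fy))"
```

```text
top C [0.5965 0.1007] size [ 74.3 169.8] deg -7.58 fence x,y 0.0084 -0.0723 rel deg -0.08
scene C [0.5939 0.086 ] size [115.  170.7] deg -7.07 fence x,y 0.0078 -0.0873 rel deg 0.43
9.9 [0.5877 0.0354 0.0198] [ 0.6 -1.   1.5]
[ 3.13469081e+00 -1.98515019e-01  2.29517190e-04] 0.9957622953465285 0.00817060078853123 -0.13819065992382557
```

Call:
jog_arm --commands "-1 .0024 .0182 0 0 0 0;-1 .0024 .0182 0 0 0 0;-1 .0024 .0182 0 0 0 0;-1 .0024 .0182 0 0 0 0;-1 .0024 .0182 0 0 0 0"

```text
clock: 10.4
position: [0.591, 0.0599, 0.0197]
ee_rot: [3.132, -0.202, -0.001]
force: [-0.7, -8.4, 3.1]
width: 1.001
```

Call:
jog_arm --commands "-1 .0007 .005 0 0 0 0;-1 .0007 .005 0 0 0 0;-1 .0007 .005 0 0 0 0;-1 .0007 .005 0 0 0 0;-1 0 0 0 0 0 0"

```text
clock: 10.9
position: [0.5918, 0.0663, 0.0197]
ee_rot: [3.133, -0.201, -0.001]
force: [-0.6, -6.8, 4.0]
width: 1.0
```

```bash
python3 -c "
from h import *
where('9.png')
P=status.observe();print(P['ee_rot'],P['width'],((P['position'][:2]-FO)@fx),((P['position'][:2]-FO)@fy))"
```

```text
top C [0.6011 0.1352] size [ 72.  169.5] deg -7.39 fence x,y 0.0084 -0.0375 rel deg 0.11
scene C [0.598  0.1161] size [111.7 170.7] deg -7.28 fence x,y 0.0079 -0.0568 rel deg 0.22
11.0 [0.5918 0.0663 0.0197] [-1.5 -6.6  3.4]
[ 3.13262122e+00 -2.01422300e-01 -7.73501049e-04] 0.9980578220080727 0.00826608480348073 -0.10706558179649282
```

Call:
jog_arm --commands "-1 .0005 .0033 0 0 0 0;-1 .0005 .0033 0 0 0 0;-1 .0005 .0033 0 0 0 0;-1 0 0 0 0 0 0;-1 0 0 0 0 0 0"

```text
clock: 11.5
position: [0.592, 0.0677, 0.0197]
ee_rot: [3.131, -0.203, -0.002]
force: [-2.6, -10.7, 5.5]
width: 0.999
```

Call:
jog_arm --commands "-1 .0005 .0033 0 0 0 0;-1 .0005 .0033 0 0 0 0;-1 .0005 .0033 0 0 0 0;-1 0 0 0 0 0 0;-1 0 0 0 0 0 0"

```text
clock: 12.0
position: [0.5919, 0.0678, 0.0197]
ee_rot: [3.127, -0.205, -0.004]
force: [-5.5, -18.2, 11.7]
width: 0.997
```

Call:
jog_arm --commands "-1 -.002 -.015 0 0 0 0;-1 -.003 -.02 0 0 0 0;-1 -.007 -.05 0 0 0 0;-1 -.012 -.09 0 0 0 0;-1 -.012 -.09 0 0 0 0"

```text
clock: 12.5
position: [0.5819, -0.0061, 0.0197]
ee_rot: [-3.135, 0.197, -0.0]
force: [1.2, -0.8, 0.6]
width: 1.001
```

Call:
jog_arm --commands "-1 0 0 .14 0 0 0;-1 0 0 .14 0 0 0;-1 -.05 -.12 .14 0 0 0;-1 -.05 -.12 .14 0 0 0;-1 -.05 -.12 .1 0 0 0"

```text
clock: 13.0
position: [0.5407, -0.1048, 0.2091]
ee_rot: [-3.135, 0.196, -0.003]
force: [-0.3, -0.8, 0.3]
width: 1.001
```

Run:
```python
from h import *
where('10.png')
# fence-to-block relation within one view
for n in ('top','scene'):
    d=snap(n); P=pts(d); rel=P[...,:2]-FO; X=rel@fx; Y=rel@fy; z=P[...,2]
    f=(abs(X)<.16)&(Y>-.004)&(Y<.035)&(z>.038)&(z<.0445); c,s,th,B=rect(P[f][:,:2])
    print(n,'fence',((c-FO)@fx).round(4),((c-FO)@fy).round(4),np.round(s,1),np.degrees(th).round(2))
```

```text
top C [0.5999 0.1247] size [ 94.  170.4] deg -7.6 fence x,y 0.0086 -0.048 rel deg -0.1
scene C [0.5995 0.1255] size [ 92.7 170.4] deg -7.49 fence x,y 0.0081 -0.0474 rel deg 0.01
13.1 [ 0.5411 -0.111   0.2107] [ 0.2 -0.2 -0.4]
top fence 0.0008 0.011 [ 22.8 300. ] -7.58
scene fence -0.0004 0.0122 [ 25.2 300.1] -7.59
```

View pics/t10.png

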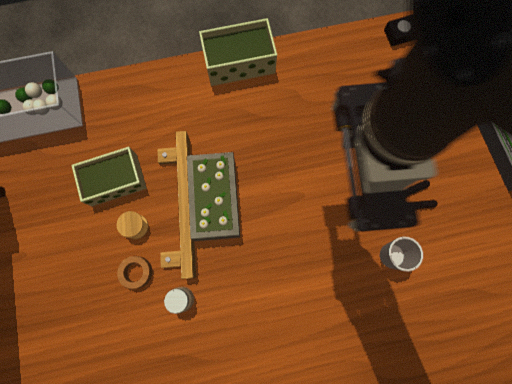

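View pics/s10.png

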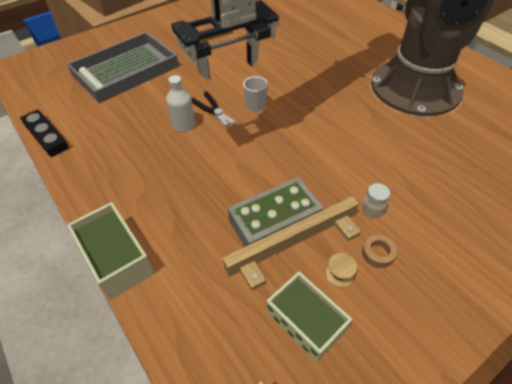

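Both views show the trough flat against the fence: top at (213,195) px, scene at (275,210) px. The gripper is clear of everything, and the bottle, cup, snips and jar are where they started. Handing in.

```bash
python3 -c "
from h import *
arm.sign_off()"
```

```text
the job is handed in; nothing more can be done
```

The trough now stands with one long side flat against the fence. I handed the job in at about 13 s of the 67 s allowed.

**What I did:** With the fingers closed, I pushed near one end of the trough to turn it about 51° until it was square, some 80 mm from the fence. I then pushed its far end to centre it along the fence. Last, I opened the fingers and pushed it up with both of them until it stalled on the fence at about 18 N, then withdrew and lifted clear.

**Last checks:**

| Check | Measured | Allowed |
|---|---|---|
| Angle to the fence | -0.1° to 0.0° | 2.9° |
| Trough middle, across the fence (y) | -0.0480 m (top view), -0.0474 m (scene view) | -0.0515 to -0.045 m |
| Trough middle, along the fence (x) | +8 mm | ±68 mm |

- **Bystanders:** The final pictures show them where they started. I judged this by eye and did not measure their positions again.
- **Disagreements:** While the gripper hid part of the trough, some camera measurements were wrong and the two views differed by up to about 20 mm. I went by the gripper position and push force there; once it was clear, the views agreed to within 1 mm.

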